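# Bring up the microscope from its control console

## Task

Start the microscope from its control console: press the dotted end of the yellow rocker (lamp) all the way down so that it stays switched on, then do the same with the blue rocker (stage), then with the green rocker (camera). Leave the red rocker (warm plate) switched on as it is, and do not shift or lift the bottle, the slide box or the beaker standing around the console.

Things in the scene. Friction and masses are not known exactly. Their poses are not given: they have to be found in the camera images.
- console: cream console fixed to the bench, 150 (x) x 330 (y) x 60 mm high; origin at the centre of its underside, on the bench; x points away from the robot side, z up. On top, one row of four coloured paddle rockers in black bezels 74 x 46 mm (top 70 mm above the bench), at y = +-35 and +-105 mm, colours in any order; pivot axes along y at x = 0, 74 mm above the bench
- yellow_on (a point): press point on the yellow rocker: on the top surface of its dotted (ON) half, 24 mm along that half from the fold, mid-width; it moves with the rocker. Rocker off: this point is 90 mm above the bench and 19 mm from the pivot axis measured horizontally along the console's +x; fully on: 80 mm above the bench and 24 mm from the axis
- blue_on (a point): press point on the blue rocker: on the top surface of its dotted (ON) half, 24 mm along that half from the fold, mid-width; it moves with the rocker. Rocker off: this point is 90 mm above the bench and 19 mm from the pivot axis measured horizontally along the console's +x; fully on: 80 mm above the bench and 24 mm from the axis
- green_on (a point): press point on the green rocker: on the top surface of its dotted (ON) half, 24 mm along that half from the fold, mid-width; it moves with the rocker. Rocker off: this point is 90 mm above the bench and 19 mm from the pivot axis measured horizontally along the console's +x; fully on: 80 mm above the bench and 24 mm from the axis
- red_on (a point): the same point on the dotted half of the red rocker, which is already on (80 mm above the bench); its other half, towards the console's -x, is the raised one: do not press it
- yellow (a joint): the yellow rocker's angle: 0 = off (its white-dotted far end raised), 0.44 rad = fully on (dotted end pressed down to its stop). Starts off; stays where it is left (friction, no spring). 2.5 N straight down at its end moves it, 4 N at the middle of the half
- blue (a joint): the blue rocker's angle: 0 = off (its white-dotted far end raised), 0.44 rad = fully on (dotted end pressed down to its stop). Starts off; same action as yellow. Each rocker is a shallow V seen from the side, 36 mm wide, of two flat halves 31 mm long that meet at the fold over the pivot, 80 mm above the bench
- green (a joint): the green rocker's angle: 0 = off (its white-dotted far end raised), 0.44 rad = fully on (dotted end pressed down to its stop). Starts off; same action as yellow. A half pressed down lies level, its top 80 mm above the bench; the other half then slopes up at 0.44 rad, its end 93 mm above the bench
- red (a joint): the red rocker's angle: 0 = off (its white-dotted far end raised), 0.44 rad = fully on (dotted end pressed down to its stop). Starts on and must stay on
- reagent_mid (a point): centre (half-way up) of a loose amber reagent bottle with a blue cap, 48 mm diameter, 95 mm tall; stands on the bench beyond the console; leave alone
- slide_box_mid (a point): centre of a loose white slide box with an orange lid, 62 x 87 x 34 mm high; lies on the bench beyond the console; leave alone
- beaker_mid (a point): centre of a loose open glass beaker, 56 mm diameter at the rim, 70 mm tall; stands on the bench at the left (+y) end of the console; leave alone
There are look-alikes about, which are no part of the job. Leave any pink or purple look-alike of the part that bears slide_box_mid alone.

How it is judged:
By the outcome, as a careful person would: the job done as asked, in the order asked, and still so for the second after the job is handed in, with the robot touching nothing.
It also fails if it takes over 48 s, if anything falls off the work surface, if the arm or the gripper's body presses on something with over 40 N, if the wrist force passes 120 N, or if a joint passes its speed limit or range.

## Robot

A 6-joint arm with a two-finger parallel gripper is mounted at the origin on the work surface. World frame = base frame: x ahead of the robot, y to its left, z up, the work surface at z = 0. Lengths are in mm, angles in rad, forces in N, time in s.
With the tool pointing down it reaches from about 350 to 925 mm from the base axis. Payload 6.4 kg.
Tool frame: the origin (TCP) lies between the finger pads; the fingertips stand 22 mm ahead of it and the grasp point (between the pads) lies 3 mm ahead of it (robot.nose_length is the distance from the TCP to the fingertips, in mm); y points along the fingers, z is the direction in which the jaws open and shut, and the axes are right-handed (so a half turn about y gives the same grasp; the last joint's range is limited). The gripper opens to 85 mm and grips with 20 to 120 N. Pads are 22 mm wide; open, the fingers measure 114 mm over their backs; the gripper's body (76 mm by 85 mm) begins 54 mm behind the grasp point. The pads swing forward as they close: fully open they stand 13 mm farther back than shut.
Start: joints at [-1.489, 0.245, 1.558, -0, 1.339, -0.174], TCP at [164.467, -628.86, 221.09] pointing down, gripper open.
Joint ranges: [-3.13, 3.13], [-1.02, 2.26], [0.13, 2.54], [-0.95, 4.09], [0.21, 2.88], [-2.74, 2.74]. Speed limits (rad/s): [2.57, 2.57, 3.14, 3.14, 3.14, 3.14].

## Interface

Orientations are given as a unit quaternion [w, x, y, z].
In Python, from rig import robot, eoat, readout, vision gives the robot as it stands. The module is installed in compiled form; this text tells all that it offers. Calls block until the motion is done:
- robot.reach(position, orientation): joint-space move of the TCP to a pose.
- robot.movel(position, feed=150, ori=None): straight line of the TCP; ori=None keeps the orientation; feed is the mean speed in mm/s.
- robot.goto_joints(angles): joint-space move.
- eoat.set_gripper(opening): finger opening in mm; the grip force is fixed at half the most; returns when the fingers have stopped.
- robot.hold(seconds).
- robot.ik(position, orientation): joint angles nearest the present ones, or None.
- readout.get_obs(): the state.
- vision.snapshot(name): name is "scene" or "top"; returns a dict with "img" (420x560x3 uint8, red, green, blue), "z_map" (420x560 float32, mm along the optical axis (not along the pixel's ray), 0 where there is no reading), "intrinsics" (3x3 intrinsics, pixels), "k1" (the pictures are not rectified: a ray, as slopes to the right and down, at radius r is drawn at 1 + k1 r^2 times it, then the intrinsics apply), "pose" (4x4, takes a point from camera to world coordinates). Camera axes: x right, y up, looking along -z (the intrinsics and any distortion apply to the point x, -y, -z); pixel columns grow to the right and rows downward; lengths in mm; the calibration is good to about 2 mm. A picture is of the moment at which its call begins.
A pose or a line that the arm cannot do raises robot.Unreachable and nothing moves.
- robot.sign_off(): hands the job in, once; it reports no verdict.
The state is a dict: "clock": time; "joints": joint angles; "qd": joint speeds; "effort": joint torques, N m; "tool_pos": TCP position; "orientation": TCP orientation; "force": force on the tool from outside, world axes, zero at the start; "ft_torque": the same for the moment, N m; "finger_gap": finger opening in mm.
Only numpy, scipy, OpenCV 4.12 (cv2) and the standard library are available. Lean on these libraries where they do the work, as an engineer would, in place of code of your own. Each camera call takes 0.05 s, during which the arm holds its last target.

## Working session

There is one attempt and no reset: what is moved stays moved. The work goes in short steps, each a Python script; the robot and the scene stay as the last script left them, time stands still between calls to the robot, and variables do not carry over. Pictures are saved under pics/ and viewed, and the job is handed in when it is done.

```bash
mkdir -p pics; python3 - <<'E'
from rig import robot, eoat, readout, vision
import numpy as np,cv2,pickle
for n in("scene","top"):
    s=vision.snapshot(n); pickle.dump(s,open(n+".pkl","wb"))
    cv2.imwrite(f"pics/{n}0.png",cv2.resize(s["img"][:,:,::-1],(800,600),interpolation=cv2.INTER_CUBIC))
    print(n,s["intrinsics"],s["k1"],s["pose"].round(3))
o=readout.get_obs();print(o)
E
```

```text
scene [[438.35976176   0.         272.493061  ]
 [  0.         438.35976176 208.14535757]
 [  0.           0.           1.        ]] -0.13673958498305072 [[-8.84000e-01 -3.46000e-01  3.13000e-01  9.61850e+02]
 [ 4.67000e-01 -6.47000e-01  6.03000e-01  6.08465e+02]
 [-6.00000e-03  6.80000e-01  7.33000e-01  7.98037e+02]
 [ 0.00000e+00  0.00000e+00  0.00000e+00  1.00000e+00]]
top [[498.44566364   0.         279.51736023]
 [  0.         498.44566364 204.04760071]
 [  0.           0.           1.        ]] -0.11073874087742464 [[ 2.900000e-02  9.990000e-01 -4.500000e-02  5.909810e+02]
 [-1.000000e+00  2.900000e-02  8.000000e-03  1.253000e+00]
 [ 9.000000e-03  4.500000e-02  9.990000e-01  1.155127e+03]
 [ 0.000000e+00  0.000000e+00  0.000000e+00  1.000000e+00]]
{'clock': 0.1, 'joints': array([-1.48909587e+00,  2.45753435e-01,  1.55891077e+00,  1.27360995e-05,
        1.33873389e+00, -1.74089383e-01]), 'qd': array([-4.80599895e-05, -1.68878296e-03, -3.32395998e-03,  1.09264445e-04,
        1.48345336e-03,  2.97728296e-05]), 'effort': array([ 8.52821813e-05, -4.30669963e+01, -3.27129257e+01, -8.96550887e-05,
        2.85596019e-03, -5.58642711e-06]), 'tool_pos': array([ 164.42753931, -628.30596721,  220.07463483]), 'orientation': array([ 0.09022181, -0.0901541 ,  0.70196883, -0.70069396]), 'force': array([0.09022132, 0.06897799, 0.24905981]), 'ft_torque': array([0.04226723, 0.00293153, 0.02063946]), 'finger_gap': 85.50641504589416}
```

View pics/top0.png

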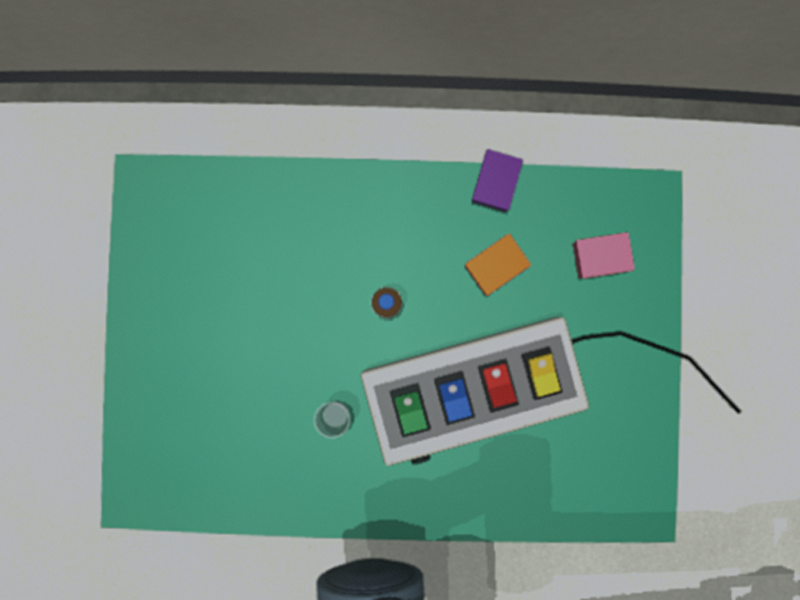

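View pics/scene0.png

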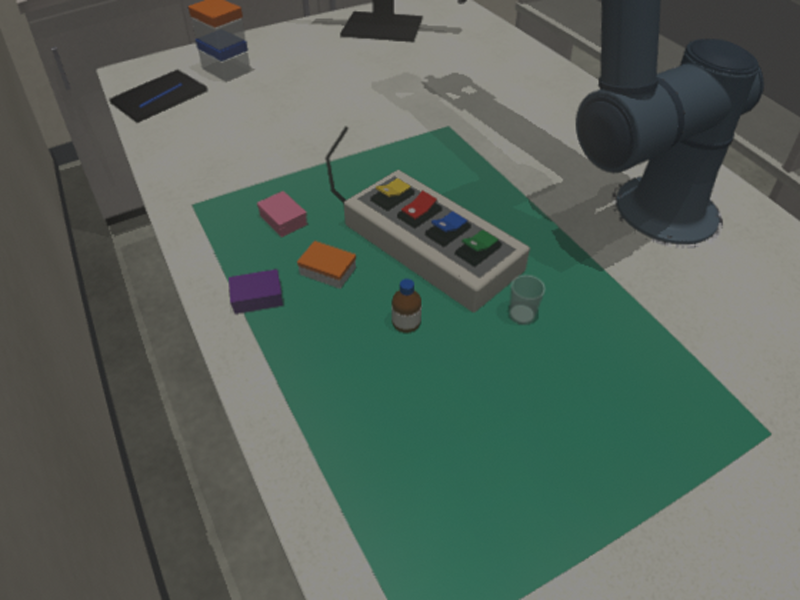

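Top view: the rockers, in 800x600 px, are green (410,410), blue (455,398), red (498,385) and yellow (543,373), with the dots at their upper (far) ends. The bottle is at (387,302), the slide box at (498,265), and the beaker at (334,419). The pink and purple boxes are look-alikes. Next I'll take a close crop and measure.

```bash
cat > h.py <<'E'
import numpy as np,cv2,pickle
def ray(s,u,v):
    K=s["intrinsics"];d=np.array([s["k1"],0,0,0,0.])
    p=cv2.undistortPoints(np.array([[[u,v]]],float),K,d)[0,0]
    P=s["pose"];return P[:3,3],P[:3,:3]@np.array([p[0],-p[1],-1])
def atz(s,u,v,z):
    o,d=ray(s,u,v);return o+d*(z-o[2])/d[2]
def depth(s,u,v):
    o,d=ray(s,u,v);return o+d*s["z_map"][int(round(v)),int(round(u))]
def proj(s,p):
    P=s["pose"];c=P[:3,:3].T@(np.array(p)-P[:3,3]);x=np.array([c[0]/-c[2],-c[1]/-c[2]])
    x=x*(1+s["k1"]*(x@x));K=s["intrinsics"];return K[0,0]*x[0]+K[0,2],K[1,1]*x[1]+K[1,2]
E
python3 - <<'E'
from h import *
s=pickle.load(open("top.pkl","rb"))
x0,y0,x1,y1=245,215,420,335
cv2.imwrite("pics/crop_top.png",cv2.resize(s["img"][y0:y1,x0:x1,::-1],None,fx=4.5,fy=4.5,interpolation=cv2.INTER_CUBIC))
s=pickle.load(open("scene.pkl","rb"))
cv2.imwrite("pics/crop_scene.png",cv2.resize(s["img"][110:220,230:390,::-1],None,fx=5,fy=5,interpolation=cv2.INTER_CUBIC))
E
```

```text
(no output)
```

View pics/crop_top.png

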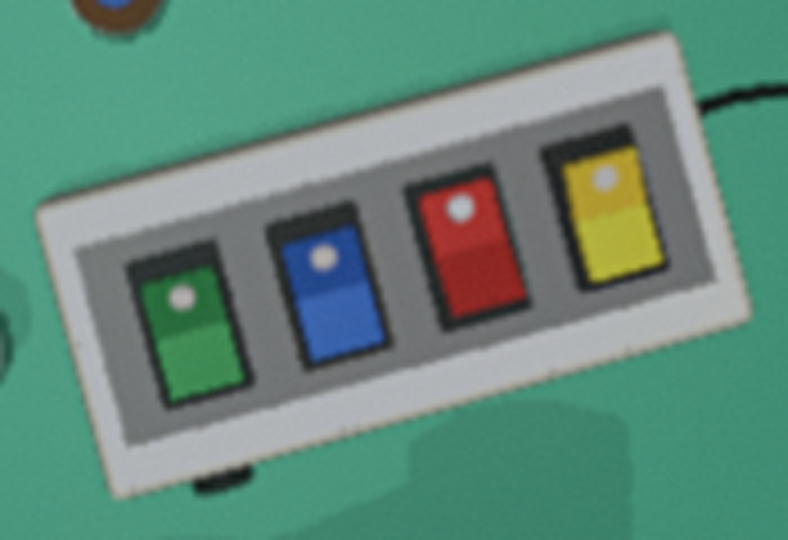

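View pics/crop_scene.png

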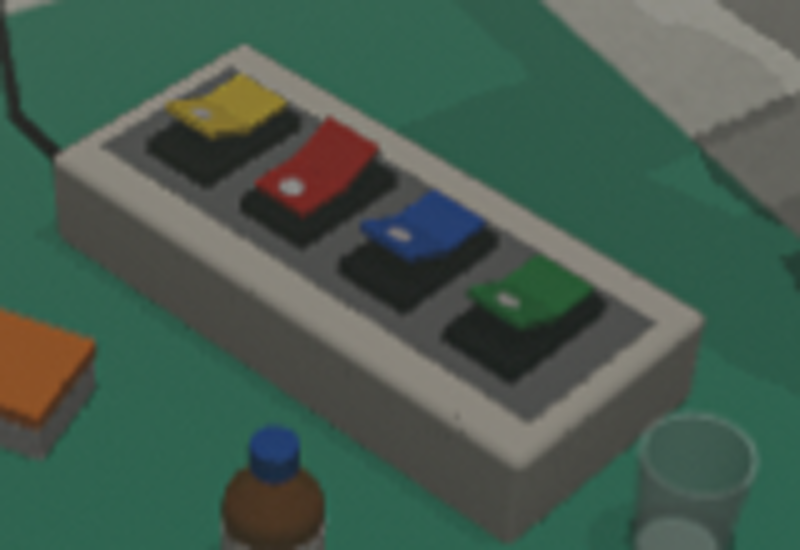

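The crop agrees. Yellow, blue and green have the dotted end raised, and red has it down. In the top crop the dots are at Y(606,178), R(460,208), B(323,257), G(182,297), and the console corners at (38,208), (675,33), (750,318), (115,497).

```bash
python3 - <<'E'
from h import *
s=pickle.load(open("top.pkl","rb"));sc=pickle.load(open("scene.pkl","rb"))
f=lambda p:((p[0]+.5)/4.5-.5+245,(p[1]+.5)/4.5-.5+215)
g=lambda p:((p[0]+.5)/5-.5+230,(p[1]+.5)/5-.5+110)
C=np.array([atz(s,*f(p),60) for p in [(38,208),(675,33),(750,318),(115,497)]])
print("corners",C.round(1),"sides",[np.linalg.norm(C[i]-C[i-3]).round(1) for i in range(4)])
c=C.mean(0);yv=(C[0]+C[3]-C[1]-C[2])[:2];yaw=np.arctan2(-yv[0],yv[1]);xv=(C[0]+C[1]-C[2]-C[3])[:2]
print("centre",c,yaw,np.arctan2(xv[1],xv[0]))
C2=np.array([atz(sc,*g(p),60) for p in [(520,468),(57,158),(243,45),(703,320)]])
print("scene corners",C2.round(1),C2.mean(0))
yaw=(yaw+np.arctan2(xv[1],xv[0]))/2
R=np.array([[np.cos(yaw),-np.sin(yaw)],[np.sin(yaw),np.cos(yaw)]])
for n,p,q,z in [("Y",(606,178),(201,114),90),("R",(460,208),(291,187),80),("B",(323,257),(400,235),90),("G",(182,297),(508,300),90)]:
    a=atz(s,*f(p),z);b=atz(sc,*g(q),z)
    print(n,a.round(1),b.round(1),"depth",depth(s,*f(p)).round(1),"console frame",(R.T@(a-c)[:2]).round(1),(R.T@(b-c)[:2]).round(1))
E
```

```text
corners [[ 514.2   46.9   60. ]
 [ 608.1 -263.3   60. ]
 [ 469.  -304.1   60. ]
 [ 374.6    5.4   60. ]] sides [np.float64(324.2), np.float64(145.0), np.float64(323.5), np.float64(145.6)]
centre [ 491.4845656  -128.77183145   60.        ] 0.29505394416576153 0.2870846493172652
scene corners [[ 513.8   54.2   60. ]
 [ 606.4 -256.    60. ]
 [ 469.4 -299.3   60. ]
 [ 376.7   12.1   60. ]] [ 491.58586389 -122.23662012   60.        ]
Y [ 537.6 -224.3   90. ] [ 538.3 -218.4   90. ] depth [ 537.5 -225.    86.6] console frame [  16.8 -104.7] [ 19.2 -99.3]
R [ 521.1 -156.1   80. ] [ 520.  -153.6   80. ] depth [ 521.1 -155.9   81.2] console frame [ 20.5 -34.6] [ 20.2 -32. ]
B [496.8 -90.   90. ] [496.8 -84.9  90. ] depth [496.5 -90.3  86.7] console frame [16.3 35.6] [17.6 40.5]
G [476.1 -23.7  90. ] [475.7 -19.4  90. ] depth [475.3 -23.9  82.4] console frame [ 15.5 105.1] [ 16.2 109.3]
```

```bash
cat >> h.py <<'E'
from scipy.spatial.transform import Rotation as Ro
yaw=.291;c0=np.array([491.5,-126.0])
xa=np.array([np.cos(yaw),np.sin(yaw),0]);ya=np.array([-np.sin(yaw),np.cos(yaw),0])
def w(x,y,z): return [*(c0+x*xa[:2]+y*ya[:2]),z]
def ori(sg):
    Z=sg*ya;Y=np.array([0,0,-1.]);X=np.cross(Y,Z)
    q=Ro.from_matrix(np.stack([X,Y,Z],1)).as_quat();return [q[3],*q[:3]]
E
python3 - <<'E'
from h import *
from rig import robot,eoat,readout
o=readout.get_obs();q=o["orientation"];print(Ro.from_quat([*q[1:],q[0]]).as_matrix().round(2), robot.nose_length)
for sg in(1,-1):
  for y in(-105,35,105): print(sg,y,robot.ik(w(24,y,150),ori(sg)))
E
```

```text
[[-0.97 -0.    0.25]
 [-0.25  0.   -0.97]
 [-0.   -1.   -0.  ]] 22.0
1 -105 [-5.76368480e-01  1.74164214e-01  1.77681475e+00 -4.44089210e-16
  1.19061369e+00 -2.43816481e+00]
1 35 [-3.89946355e-01 -2.42275262e-03  1.96605333e+00 -4.44089210e-16
  1.17796207e+00 -2.25174268e+00]
1 105 [-2.72675660e-01 -6.97037036e-02  2.03129962e+00 -4.44089210e-16
  1.17999674e+00 -2.13447199e+00]
-1 -105 [-5.76368480e-01  1.74164214e-01  1.77681475e+00 -4.44089210e-16
  1.19061369e+00  7.03427847e-01]
-1 35 [-3.89946355e-01 -2.42275262e-03  1.96605333e+00 -4.44089210e-16
  1.17796207e+00  8.89849972e-01]
-1 105 [-2.72675660e-01 -6.97037036e-02  2.03129962e+00 -4.44089210e-16
  1.17999674e+00  1.00712067e+00]
```

```bash
cat >> h.py <<'E'
def press(y,x=24):
    from rig import robot,readout
    robot.reach(w(x,y,150),ori(-1)); robot.hold(.2)
    f0=readout.get_obs()["force"][2]
    robot.movel(w(x,y,22+97),feed=80)
    z=97
    while z>76:
        z-=2 if z>83 else 1
        robot.movel(w(x,y,22+z),feed=30)
        o=readout.get_obs();f=o["force"]
        print(z,(o["tool_pos"][2]-22).round(1),f.round(1),round(f[2]-f0,1))
        if f[2]-f0>18: break
    robot.movel(w(x,y,150),feed=120)
    print("t",readout.get_obs()["clock"])
E
python3 - <<'E'
from h import *
from rig import robot,eoat,readout,vision
eoat.set_gripper(0);print(readout.get_obs()["finger_gap"])
press(-105)
for n in("scene","top"):
    s=vision.snapshot(n); pickle.dump(s,open(n+"1.pkl","wb"))
    cv2.imwrite(f"pics/{n}1.png",cv2.resize(s["img"][:,:,::-1][100:310,180:460],(800,600),interpolation=cv2.INTER_CUBIC))
E
```

```text
-0.08089732695242771
95 95.3 [0.5 1.2 0.1] 0.0
93 92.9 [-0.7  0.1 -0.2] -0.3
91 90.8 [-0.2 -0.3 -0.4] -0.5
89 88.8 [-0.6 -0.1  0.1] -0.0
87 86.8 [-0.1  0.4  0.4] 0.3
85 84.8 [0.  0.5 0.8] 0.7
83 82.8 [ 0.7 -0.1  0.2] 0.1
82 81.9 [-0.7 -0.1  0.2] 0.1
81 80.9 [-0.3  0.5  0. ] -0.1
80 79.9 [-0.2  0.4 -0.5] -0.5
79 78.9 [-0.4  0.6  0.3] 0.2
78 77.9 [-0.7 -0.1 -0.7] -0.8
77 76.9 [-0.5  1.1 -0.3] -0.4
76 75.9 [-0.2 -0.5  0.1] 0.0
t 7.7083
```

View pics/scene1.png

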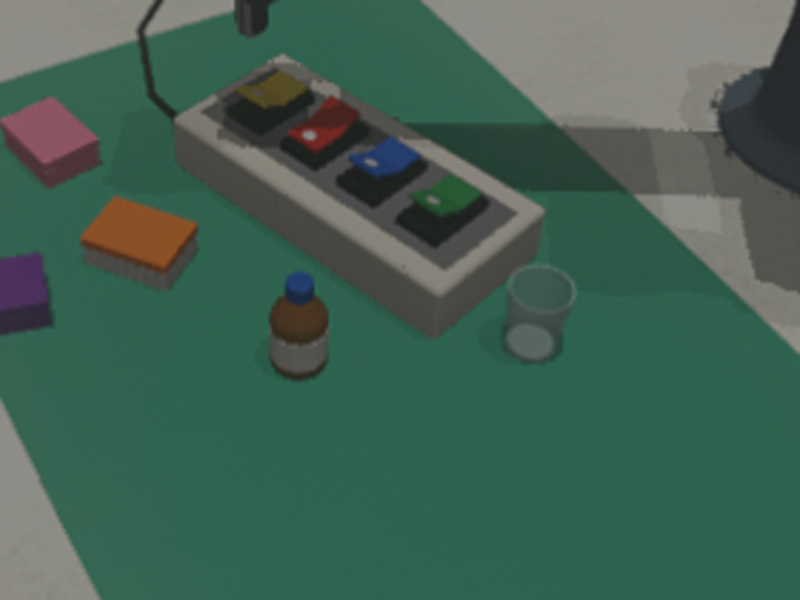

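No contact yet. I'll check where the fingertip really is.

View pics/top1.png

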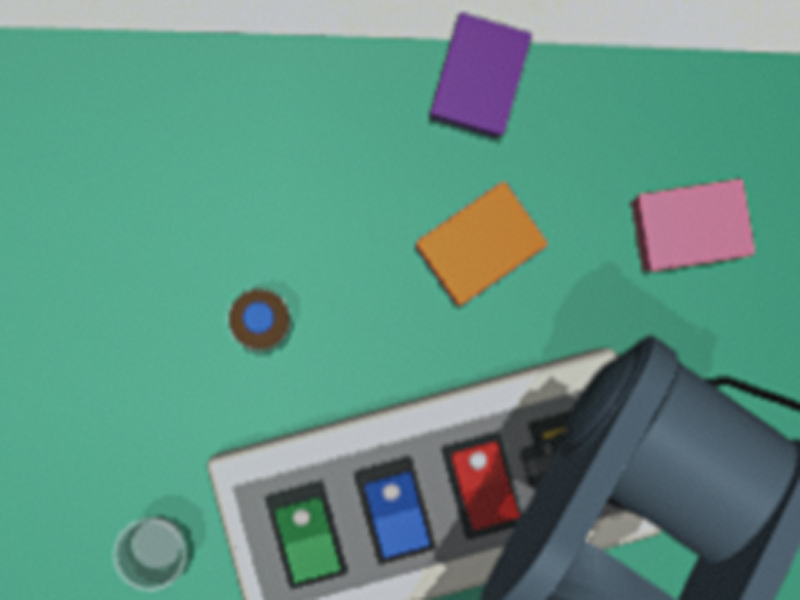

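```bash
python3 - <<'E'
from h import *
from rig import readout
o=readout.get_obs();print(o["tool_pos"],o["orientation"],w(24,-105,150))
s=pickle.load(open("scene1.pkl","rb"));p=o["tool_pos"]-[0,0,22]
print("tip proj scene",proj(s,p)); u,v=proj(s,p)
im=s["img"][40:160,190:350,::-1];cv2.imwrite("pics/c2.png",cv2.resize(im,None,fx=5,fy=5,interpolation=cv2.INTER_CUBIC))
print("in crop",(u-190)*5,(v-40)*5)
t=pickle.load(open("top1.pkl","rb"));print("top proj",proj(t,p))
E
```

```text
[ 543.8984796  -219.22541496  148.7246033 ] [ 0.10193589 -0.10313715  0.70016021 -0.69910477] [np.float64(544.6165628747972), np.float64(-219.69968382213312), 150]
tip proj scene (np.float64(267.58813176176176), np.float64(121.4435539526139))
in crop 387.9406588088088 407.2177697630695
top proj (np.float64(380.63562304518643), np.float64(252.0674664269934))
```

View pics/c2.png

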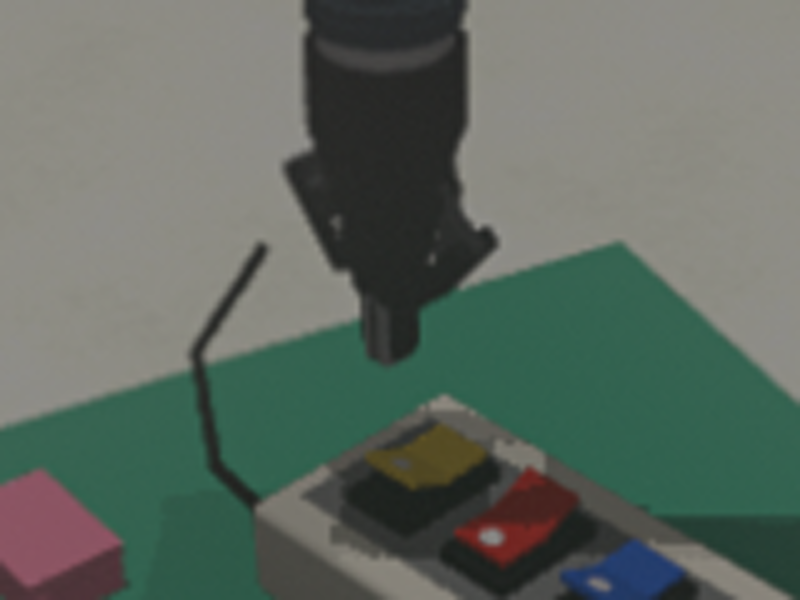

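```bash
python3 - <<'E'
from h import *
s=pickle.load(open("scene1.pkl","rb"))
for p in [(375,350),(385,340),(388,355),(390,350),(405,345),(390,320),(385,250),(385,120),(405,463),(492,537)]:
    u,v=(p[0]+.5)/5-.5+190,(p[1]+.5)/5-.5+40
    print(p,depth(s,u,v).round(1))
t=pickle.load(open("top1.pkl","rb"))
cv2.imwrite("pics/c3.png",cv2.resize(t["img"][220:300,330:430,::-1],None,fx=7,fy=7,interpolation=cv2.INTER_CUBIC))
E
```

```text
(375, 350) [ 553.8 -215.1  168.9]
(385, 340) [ 551.7 -208.   178.5]
(388, 355) [ 548.6 -211.   166.7]
(390, 350) [ 547.7 -210.5  169.8]
(405, 345) [ 543.3 -202.7  176. ]
(390, 320) [ 548.2 -209.   188.5]
(385, 250) [ 555.3 -199.   236. ]
(385, 120) [ 561.9 -183.8  313.4]
(405, 463) [ 533.3 -223.5   85.4]
(492, 537) [ 520.8 -151.3   81.9]
```

View pics/c3.png

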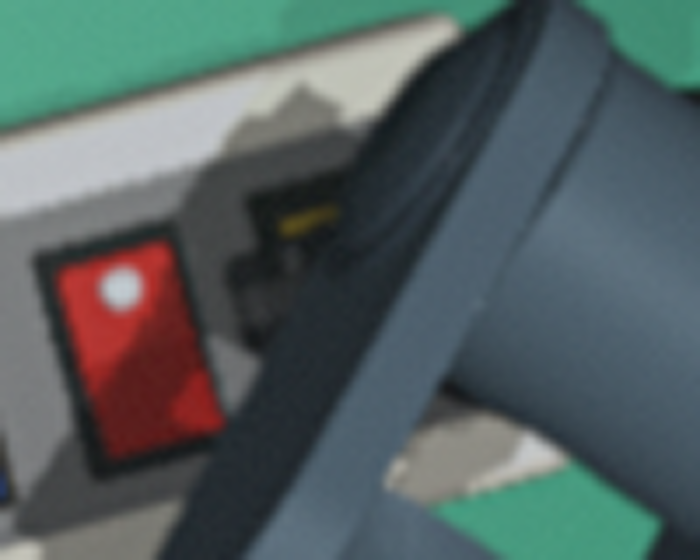

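```bash
python3 - <<'E'
from h import *
from rig import robot,readout,vision
robot.hold(.3)
o=readout.get_obs();print(o["tool_pos"],o["joints"],o["finger_gap"],robot.nose_length)
s=vision.snapshot("scene");pickle.dump(s,open("scene2.pkl","wb"))
p=o["tool_pos"];
im=s["img"][40:160,190:350,::-1];im=cv2.resize(im,None,fx=5,fy=5,interpolation=cv2.INTER_CUBIC)
for dz,c in((-22,(0,0,255)),(0,(0,255,0)),(54-3,(255,255,0))):
    u,v=proj(s,p+[0,0,dz]);cv2.circle(im,(int((u+.5-190)*5),int((v+.5-40)*5)),4,c,1)
cv2.imwrite("pics/c4.png",im)
E
```

```text
[ 544.42401823 -219.57830046  149.53222524] [-5.76370457e-01  1.74674035e-01  1.77716036e+00 -8.23256769e-06
  1.19053457e+00  7.03453001e-01] 0.24184117025781715 22.0
```

View pics/c4.png

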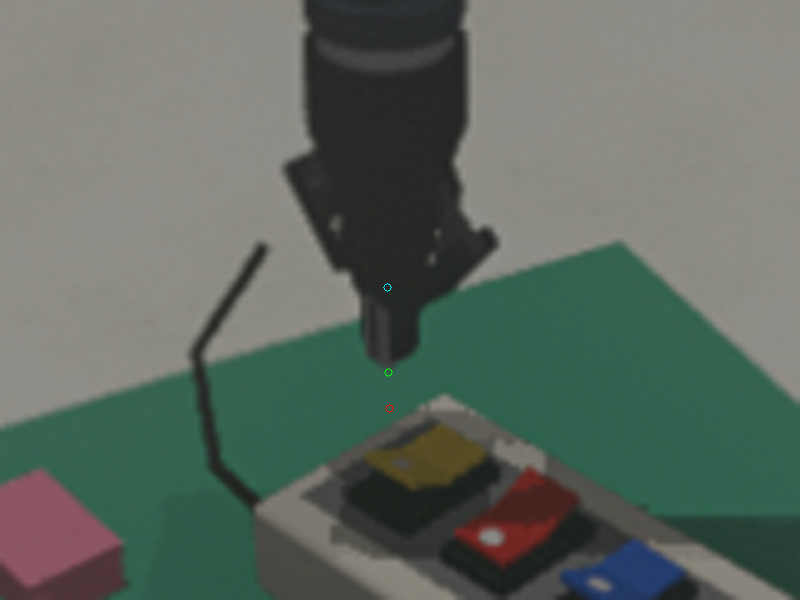

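The fingertip actually sits about 14 mm above the reported TCP, where the stated figure is 22 mm below it. Both the image and the no-contact descent show this. Its lateral position is right. I'll carry on by force guidance: first contact should come near TCP z = 79 and the stop near TCP z = 66.

```bash
cat >> h.py <<'E'
def press(y,x=24,z0=90,zmin=56,ap=118,up=118):
    from rig import robot,readout
    robot.reach(w(x,y,ap),ori(-1)); robot.hold(.15)
    f0=readout.get_obs()["force"][2]
    robot.movel(w(x,y,z0),feed=80)
    z=z0;ok=False
    while z>zmin:
        z-=2 if z>70 else 1
        robot.movel(w(x,y,z),feed=30)
        o=readout.get_obs();f=o["force"]
        print(z,o["tool_pos"][2].round(1),f.round(1))
        if f[2]-f0>18: ok=True;break
    robot.movel(w(x,y,up),feed=120)
    print("ok",ok,"t",readout.get_obs()["clock"])
    return ok
E
python3 - <<'E'
from h import *
from rig import robot,readout,vision
press(-105,ap=149)
s=vision.snapshot("scene")
cv2.imwrite("pics/c5.png",cv2.resize(s["img"][100:210,220:380,::-1],None,fx=5,fy=5,interpolation=cv2.INTER_CUBIC))
E
```

```text
88 88.3 [-0.7  1.3  0.3]
86 85.9 [-0.4  0.6  0.9]
84 83.8 [ 1.1 -0.1  0.9]
82 81.9 [-0.7  0.  -0.3]
80 80.4 [1.8 0.4 1.7]
78 78.5 [2.6 1.2 4.1]
76 76.2 [2.1 0.4 3.8]
74 73.7 [2.  0.9 2.6]
72 71.5 [ 1.  -0.8  3. ]
70 69.8 [0.9 0.5 4.3]
69 69.8 [-2.9  2.6  8.9]
68 69.7 [-4.8  2.8 15.8]
67 69.6 [-7.7  4.5 20.4]
ok True t 13.275
```

View pics/c5.png

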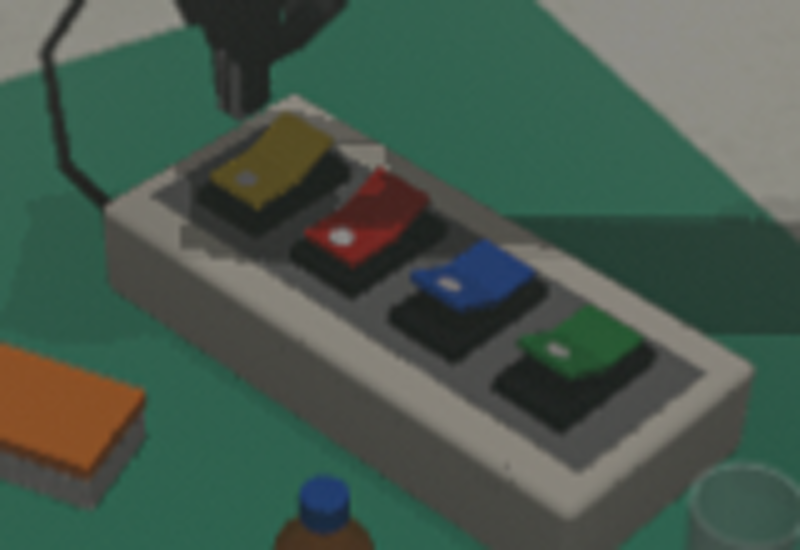

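The rocker travelled about 11 mm and then hit a hard stop. The image shows the yellow dotted half level like red's. Blue and green are next.

```bash
python3 - <<'E'
from h import *
from rig import robot,readout,vision
if press(35,ap=125,up=125) and press(105,ap=125,up=150):
    robot.reach(w(-30,-250,200),ori(-1))
for n in("scene","top"):
    s=vision.snapshot(n);pickle.dump(s,open(n+"9.pkl","wb"))
    a=s["img"][:,:,::-1]
    a=a[100:220,220:390] if n=="scene" else a[215:335,245:420]
    cv2.imwrite(f"pics/{n}9.png",cv2.resize(a,None,fx=4.5,fy=4.5,interpolation=cv2.INTER_CUBIC))
    cv2.imwrite(f"pics/{n}9f.png",s["img"][:,:,::-1])
E
```

```text
88 88.4 [-0.6  0.3  0. ]
86 86.0 [ 0.3 -0.6  0.1]
84 83.8 [-0.6 -0.5  0.5]
82 81.9 [-0.1  0.3 -0.4]
80 80.4 [0.6 1.1 2.2]
78 78.5 [2.3 0.9 3.5]
76 76.1 [3.  0.4 3.5]
74 73.7 [2.2 0.6 2.3]
72 71.5 [ 1.1 -0.4  2.1]
70 69.8 [ 1.4 -0.4  3.8]
69 69.7 [-2.   1.3 11.1]
68 69.7 [-4.8  3.2 18. ]
ok True t 18.3
88 88.4 [1.1 0.  0.9]
86 85.9 [-0.9  0.5  0.4]
84 83.8 [0.5 0.8 0.5]
82 82.2 [-0.1 -0.3  0.3]
80 80.6 [2.3 1.8 2.1]
78 78.5 [2.6 0.3 4.4]
76 76.0 [2.3 0.1 3.6]
74 73.6 [ 1.4 -1.   3. ]
72 71.5 [ 1.9 -0.5  2.4]
70 69.8 [1.4 1.2 2.6]
69 69.7 [-2.9  2.  11.6]
68 69.6 [-6.7  1.6 18.5]
ok True t 23.25
```

View pics/scene9.png

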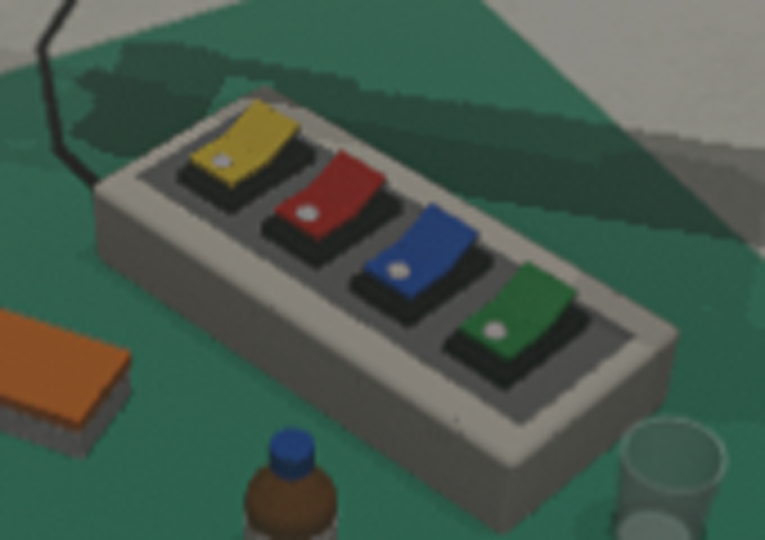

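View pics/top9f.png

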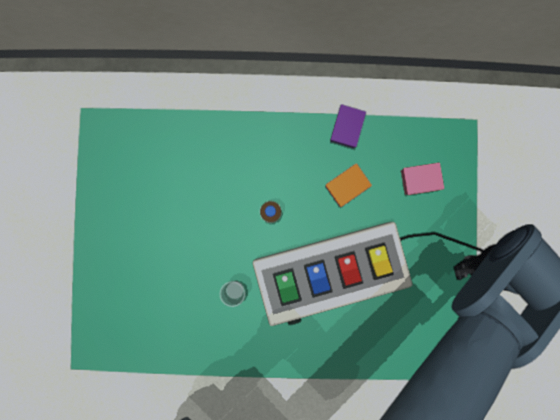

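All four rockers now look the same, with the dotted ends level (scene crop: Y(222,161), R(307,213), B(398,270), G(495,330)). The bottle (270,212), slide box (348,186) and beaker (234,294) are at their starting pixels, and the arm is clear.

```bash
python3 - <<'E'
from rig import robot,readout
o=readout.get_obs();print(o["clock"],o["force"])
robot.sign_off()
E
```

```text
24.7083 [ 0.05587954 -0.79175555 -0.19431249]
the job is handed in; nothing more can be done
```

The yellow, blue and green rockers are switched on, pressed in that order with the closed fingertips. Each one went down to a hard stop at about 18–20 N on the wrist. I handed the job in at 24.7 s of the 48 s allowed.

**Last checks:** The final pictures show all three dotted ends level and matching red, which is still on. The bottle, slide box and beaker are where they started, judged by eye from their pixel positions. The arm is clear of everything and reads almost no force.

**What disagreed:**
- **Fingertip position:** the fingertips were about 10–14 mm above the reported TCP, where the given figure is 22 mm ahead of (below) it. My first press on yellow therefore touched nothing, and I redid it by watching the force.
- **Cameras:** the two cameras differed by about 5 mm in y, so I used roughly the average.

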